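# Back off the stubborn tank cap by the pump

## Task

Loosen the black screw cap on the blue air tank that stands next to the yellow hand pump, turning it at least a sixth of a turn (60 degrees), and let go. It may have a left-hand thread, so try gently one way, feel whether it gives, and if not turn it the other way. Leave the other tank's cap tight and the glass tumbler standing.

Things in the scene. Friction and masses are not known exactly. Their poses are not given: they have to be found in the camera images.
- grip_p (a point): centre of the screw cap (half-way up it) on top of one of the two look-alike blue air tanks: black fluted round cap, 42 mm diameter, 30 mm tall, its top 195 mm above the shelf, white pointer line on top along its own +x. z is up, along the cap's turning axis; the frame turns with the cap. Below the cap is a bare neck, 24 mm diameter and 15 mm high, then the tank's 72 mm diameter body on a 110 mm square wooden foot; tank and foot are screwed to the shelf and cannot move.
- cap_p (a joint): turn of the cap at grip_p from fully tight (rad): 0 is tight (the start), it grows as the cap loosens, whichever way that is, and stops at 1.6. One tank has an ordinary thread, the other a left-hand one; which is unmarked. Turned the wrong way it does not budge: the moment rises past 0.4 N m until a 40 N grip slips. The right way it follows at about 0.12 N m and stays where left.
- grip_q (a point): centre of the screw cap (half-way up it) on top of the other of the two look-alike blue air tanks: black fluted round cap, 42 mm diameter, 30 mm tall, its top 195 mm above the shelf, white pointer line on top along its own +x. z is up, along the cap's turning axis; the frame turns with the cap. Below the cap is a bare neck, 24 mm diameter and 15 mm high, then the tank's 72 mm diameter body on a 110 mm square wooden foot; tank and foot are screwed to the shelf and cannot move.
- cap_q (a joint): turn of the cap at grip_q from fully tight (rad): 0 is tight (the start), it grows as the cap loosens, whichever way that is, and stops at 1.6. One tank has an ordinary thread, the other a left-hand one; which is unmarked. Turned the wrong way it does not budge: the moment rises past 0.4 N m until a 40 N grip slips. The right way it follows at about 0.12 N m and stays where left.
- pump_mid (a point): middle of the barrel of the yellow hand pump (barrel 34 mm diameter, 170 mm long, black T-handle 90 mm wide) that leans in a dark wooden rest fixed to the shelf, its handle up to about 210 mm high. The tank to open is the one nearer to it (within about 305 mm; the other is over 380 mm away).
- tumbler_mid (a point): centre (half-way up) of the loose glass tumbler of brass valve cores, 70 mm diameter, 100 mm tall, z up; a bystander that must stay standing.
Not all that is in view belongs to the job. What is shaped like the part that bears grip_q but pink or purple is not meant.

How it is judged:
At the end, for the whole second after the job is handed in: The cap of the tank next to the pump is turned at least 0.9 rad (52 degrees) loose and is at rest, the other cap is less than 0.15 rad from tight, and the tumbler stands within 0.3 rad of upright (((horizontal distance between grip_p and pump_mid below 0.34 m and value of joint cap_p above 0.9 rad and velocity of joint cap_p between -0.05 and 0.05 rad/s and value of joint cap_q below 0.15 rad) or (horizontal distance between grip_q and pump_mid below 0.34 m and value of joint cap_q above 0.9 rad and velocity of joint cap_q between -0.05 and 0.05 rad/s and value of joint cap_p below 0.15 rad)) and angle between tumbler_mid's own z axis and vertical below 0.3 rad); the robot touches nothing.
It fails at once if the other tank's cap is turned loose by more than 0.15 rad ((horizontal distance between grip_p and pump_mid above 0.34 m and value of joint cap_p above 0.15 rad) or (horizontal distance between grip_q and pump_mid above 0.34 m and value of joint cap_q above 0.15 rad)).
It fails at once if the tumbler is tipped by more than 0.3 rad (not (angle between tumbler_mid's own z axis and vertical below 0.3 rad)).
It also fails if it takes over 38 s, if anything falls off the work surface, if the arm or the gripper's body presses on something with over 40 N, if the wrist force passes 120 N, or if a joint passes its speed limit or range.

## Robot

A 6-joint arm with a two-finger parallel gripper is mounted at the origin on the work surface. World frame = base frame: x ahead of the robot, y to its left, z up, the work surface at z = 0. Lengths are in m, angles in rad, forces in N, time in s.
With the tool pointing down it reaches from about 0.25 to 0.8 m from the base axis. Payload 3.9 kg.
Tool frame: the origin (TCP) lies at the very end of the fingers, on their centre line; the grasp point (between the pads) lies 19 mm behind it (manip.grip_depth is the distance from the TCP to the grasp point, in m); z points along the fingers, y is the direction in which the jaws open and shut (so a half turn about z gives the same grasp; the last joint's range is limited). The gripper opens to 85 mm and grips with 20 to 120 N. Pads are 22 mm wide; open, the fingers measure 114 mm over their backs; the gripper's body (76 mm by 85 mm) begins 54 mm behind the grasp point. The pads swing forward as they close: fully open they stand 13 mm farther back than shut.
Start: joints at [-1.322, 0.26, -0.138, 1.173, 0, 1.571], TCP at [0.129, -0.509, 0.231] pointing down, gripper open.
Joint ranges: [-2.78, 2.78], [-0.83, 1.72], [-1.28, 1.37], [-1.9, 2.12], [-1.57, 1.48], [-3.14, 3.14]. Speed limits (rad/s): [2.57, 2.57, 3.14, 3.14, 3.14, 3.14].

## Interface

Orientations are given as a unit quaternion [w, x, y, z].
In Python, from workcell import state, viewer, manip, finder gives the robot as it stands.
- The arm moves only by the tool carry_out, never from a script. Its argument "series" is a list of rows, each a list of 3 entries, a list of its own where there are three numbers: the shift along the tool's x, y, z in mm, then the turn, a rotation vector about the tool's x, y, z in degrees, then the finger opening in mm, from 0 to 85.4. In form: [[[dx, dy, dz], [ax, ay, az], gripper], ...]. A call has 1 to 8 rows; each row is the pose to reach, as a shift and turn from the pose commanded when the call began, along the tool's axes at that moment; what a row does not reach only later rows make up. A row lasts 1/8 s, in which the tool goes at most 62.5 mm and 10.7 degrees, less where a joint would pass 70% of its speed; a pose out of reach is approached as far as the arm can. A call with a gripper value outside its range is refused whole. The fingers move at their own pace and stop on an object; "grip_force" is the grip in N (left out, the last holds). Time passes only in rows, so rows that repeat a pose let the fingers close. It gives the time, the measured TCP pose, the force and the opening at its end, in the units of the state.
- state(): the state, without advancing time (a new reading comes with each control period).
- viewer.snapshot(name): name is "side" or "top"; returns a dict with "frame" (480x640x3 uint8, red, green, blue), "K" (3x3 intrinsics, pixels), "rvec" (rotation vector, rad) and "tvec" (3), from world to camera coordinates, as OpenCV has them. Camera axes: x right, y down, z forward; pixel columns grow to the right and rows downward; lengths in m; the calibration is good to about 2 mm. A picture is of the moment at which its call begins. There is no depth.
- manip.hand_in(): hands the job in, once; it reports no verdict.
Trained networks look in a picture, given as the dict that the camera call returned (one of the last four; its "shot" number tells which), for a name from the list of things; names that differ only in an ending like _2 or _b are one class to them, and where a whole thing is asked for, a point or a joint stands for the part that bears it (a point fixed in the world has none). Each returns a list of dicts, best first, with "p" (0 to 1); they miss things now and then, are a little off and sometimes report something else, mostly with a low value. They report only what shows in the picture. A call takes as long as a camera call. They do not tell look-alikes from the thing itself.
- finder.silhouettes(picture, target): "region" (480x640 bool, what is visible of it) and "extent" ([left, top, right, bottom] in pixels, round what is visible of it).
The state is a dict: "t": time; "q": joint angles; "qd": joint speeds; "tau": joint torques, N m; "position": TCP position; "orientation": TCP orientation; "ft_force": force on the tool from outside, world axes, zero at the start; "moment": the same for the moment, N m; "width": finger opening in m.
Only numpy, scipy, OpenCV 4.12 (cv2) and the standard library are available. Lean on these libraries where they do the work, as an engineer would, in place of code of your own. Each camera call takes 0.05 s, during which the arm holds its last target. There are 200 camera calls.

## Working session

There is one attempt and no reset: what is moved stays moved. The work goes in short steps, Python scripts to look and compute and a tool call to move; the robot and the scene stay as the last step left them, time stands still between calls to the robot, and variables do not carry over. Pictures are saved under pics/ and viewed, about 8 in all and at most 12, crops included, and the job is handed in when it is done.

Besides the shell and the picture viewer there is one more tool, called as a command line: name --argument value ..., lists and objects as JSON in quotes. carry_out: Moves the arm, as the interface text tells. Its arguments: {"type":"object","properties":{"series":{"type":"array","items":{"type":"array"}},"grip_force":{"type":"number"}},"required":["series"]}

```bash
mkdir -p pics
cat > h.py <<'E'
import numpy as np, cv2
from workcell import state, viewer, manip, finder
def ray(s,uv):
    R=cv2.Rodrigues(np.array(s["rvec"],float))[0]; t=np.array(s["tvec"],float).ravel()
    d=R.T@np.linalg.inv(np.array(s["K"],float))@np.array([uv[0],uv[1],1.]); return -R.T@t,d
def atz(s,uv,z):
    c,d=ray(s,uv); return c+d*(z-c[2])/d[2]
def save(s,n): cv2.imwrite("pics/"+n,s["frame"][:,:,::-1])
E
python3 - <<'E'
from h import *
for n in("top","side"):
    s=viewer.snapshot(n); save(s,n+"1.png"); print(n,"cam",ray(s,(320,240))[0].round(3))
    for k,z in(("grip_p",.1),("grip_q",.1),("pump_mid",.1),("tumbler_mid",.05)):
        for d in finder.silhouettes(s,k):
            r=d["region"]; v,u=np.nonzero(r); e=d["extent"]
            print(k,round(d["p"],2),e,(u.mean().round(),v.mean().round()),atz(s,(u.mean(),v.mean()),z).round(3))
print(state())
E
```

```text
top cam [0.308 0.075 1.102]
grip_p 0.9 [144.4, 379.9, 174.9, 405.7] (np.float64(159.0), np.float64(392.0)) [0.228 0.412 0.1  ]
grip_p 0.76 [266.0, 213.9, 290.1, 238.1] (np.float64(279.0), np.float64(225.0)) [0.561 0.166 0.1  ]
grip_p 0.67 [98.7, 287.4, 126.8, 316.0] (np.float64(113.0), np.float64(301.0)) [0.413 0.513 0.1  ]
grip_p 0.66 [405.0, 247.8, 431.9, 271.0] (np.float64(417.0), np.float64(257.0)) [ 0.479 -0.122  0.1  ]
grip_p 0.66 [262.5, 324.7, 280.8, 347.7] (np.float64(270.0), np.float64(336.0)) [0.33 0.19 0.1 ]
grip_q 0.9 [144.4, 379.9, 174.9, 405.7] (np.float64(159.0), np.float64(392.0)) [0.228 0.412 0.1  ]
grip_q 0.76 [266.0, 213.9, 290.1, 238.1] (np.float64(279.0), np.float64(225.0)) [0.561 0.166 0.1  ]
grip_q 0.67 [98.7, 287.4, 126.8, 316.0] (np.float64(113.0), np.float64(301.0)) [0.413 0.513 0.1  ]
grip_q 0.66 [405.0, 247.8, 431.9, 271.0] (np.float64(417.0), np.float64(257.0)) [ 0.479 -0.122  0.1  ]
grip_q 0.66 [262.5, 324.7, 280.8, 347.7] (np.float64(270.0), np.float64(336.0)) [0.33 0.19 0.1 ]
pump_mid 0.77 [165.8, 188.9, 245.0, 286.6] (np.float64(209.0), np.float64(23
[... 1328 characters left out ...]
1.0), np.float64(246.0)) [0.771 0.064 0.05 ]
{'t': 0.5, 'q': array([-1.32202496e+00,  2.59967264e-01, -1.38145963e-01,  1.17272785e+00,
       -3.48215402e-05,  1.57078436e+00]), 'qd': array([-0.00070768, -0.00113694,  0.00170142, -0.00099067, -0.00010242,
       -0.00076367]), 'tau': array([-4.65693029e-04, -4.05245805e+01,  2.54001296e+01,  3.13551958e-03,
       -1.60274335e-04, -3.15406623e-06]), 'position': array([ 0.1292397 , -0.50879577,  0.23130407]), 'orientation': array([-2.00404188e-05,  9.92273327e-01,  1.24071123e-01, -2.00518739e-05]), 'ft_force': array([0.5063088 , 0.01384262, 0.68862765]), 'moment': array([-0.03162755,  0.01743315,  0.03474754]), 'width': 0.08539808363162951}
```

View pics/top1.png

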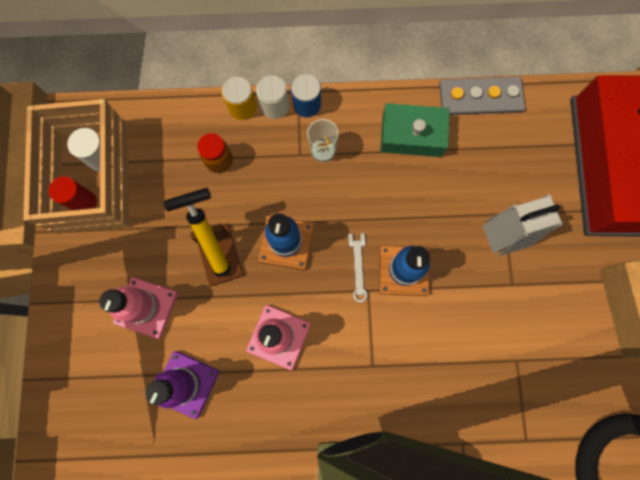

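View pics/side1.png

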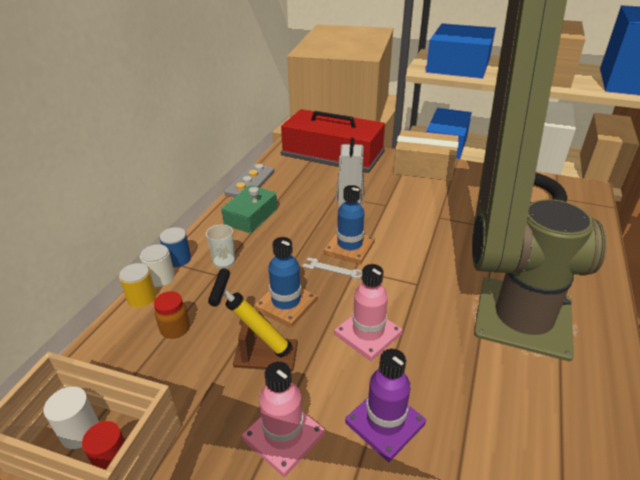

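The top view shows the pump at (209,238). Next to it is a blue tank with its cap at (279,225), and the other blue tank has its cap at (417,257). The pink and purple tanks are decoys. I'll triangulate both blue caps, and raise the arm with a small yaw to learn the sign of joint 6.

```bash
cat >> h.py <<'E'
def tri(a,ua,b,ub):
    c1,d1=ray(a,ua);c2,d2=ray(b,ub)
    k=np.linalg.lstsq(np.c_[d1,-d2],c2-c1,rcond=None)[0]
    p,q=c1+k[0]*d1,c2+k[1]*d2
    return (p+q)/2,np.linalg.norm(p-q)
def cen(s,n,near):
    L=finder.silhouettes(s,n); f=lambda d:np.array([(d["extent"][0]+d["extent"][2])/2,(d["extent"][1]+d["extent"][3])/2])
    return min((f(d) for d in L),key=lambda c:np.hypot(*(c-near)))
E
python3 - <<'E'
from h import *
a=viewer.snapshot("top");b=viewer.snapshot("side")
for n,x,y in(("grip_p",(279,225),(282,247)),("grip_q",(417,257),(351,194)),("pump_mid",(209,238),(253,331)),("tumbler_mid",(322,139),(221,246))):
    u,v=cen(a,n,x),cen(b,n,y); p,e=tri(a,u,b,v); print(n,u,v,p.round(4),round(e,4),atz(a,u,.18).round(4),atz(b,v,.18).round(4))
E
```

```text
grip_p [278.05 226.  ] [281.65 245.2 ] [0.5387 0.1613 0.1862] 0.0037 [0.5384 0.1613 0.18  ] [0.5443 0.154  0.18  ]
grip_q [419.9  259.15] [351.85 193.1 ] [ 0.4635 -0.1113  0.1779] 0.0036 [ 0.4614 -0.1112  0.18  ] [ 0.4644 -0.108   0.18  ]
pump_mid [204.65 238.25] [254.65 319.65] [0.534  0.3218 0.1127] 0.0019 [0.5195 0.3053 0.18  ] [0.4985 0.3767 0.18  ]
tumbler_mid [321.55 141.45] [221.6  245.95] [0.7661 0.0683 0.0553] 0.0016 [0.7122 0.0693 0.18  ] [0.6691 0.2028 0.18  ]
```

carry_out --series '[[[0,0,-50],[0,0,10],85],[[0,0,-90],[0,0,10],85],[[0,0,-90],[0,0,10],85]]'

```text
t: 1.38
position: [0.1298, -0.5107, 0.3248]
orientation: [0.003, 0.999, 0.037, 0.001]
ft_force: [0.6, 0.4, -0.7]
width: 0.0851
```

```bash
python3 -c "
from h import *
s=state();print(s['q'].round(3),s['position'],s['orientation'],s['t'])"
```

```text
[-1.322  0.237  0.072  1.399  0.     1.745] [ 0.12975442 -0.51070371  0.32475103] [3.43999413e-03 9.99303802e-01 3.71419471e-02 7.44021097e-04] 1.375
```

carry_out --series '[[[26,-36,0],[0,0,-10],85],[[52,-73,0],[0,0,-20],85],[[79,-109,0],[0,0,-30],85],[[105,-146,0],[0,0,-40],85],[[131,-182,0],[0,0,-50],85],[[157,-218,0],[0,0,-60],85],[[184,-255,0],[0,0,-70],85],[[210,-291,0],[0,0,-80],85]]'

```text
t: 2.38
position: [0.3172, -0.2015, 0.3203]
orientation: [-0.001, 0.74, 0.673, -0.0]
ft_force: [-0.2, 0.7, 0.2]
width: 0.0849
```

carry_out --series '[[[0,0,0],[0,0,0],85]]'

```text
t: 2.5
position: [0.3176, -0.2008, 0.3203]
orientation: [-0.001, 0.74, 0.673, -0.0]
ft_force: [0.2, -0.2, -0.2]
width: 0.0847
```

```bash
cat >> h.py <<'E'
from scipy.spatial.transform import Rotation as Ro
def to(p):
    s=state();o=s['orientation'];R=Ro.from_quat([o[1],o[2],o[3],o[0]])
    x=R.as_matrix()[:,0]
    print('t',s['t'],'q',s['q'].round(3),'pos',s['position'].round(4),'yaw',np.degrees(np.arctan2(x[1],x[0])).round(1),'F',s['ft_force'].round(1),'M',s['moment'].round(3),'w',s['width'])
    print('shift mm',(R.inv().apply(np.array(p)-s['position'])*1000).round(1))
E
python3 -c "
from h import *
to([.54,.16,.30])"
```

```text
t 2.5 q [-0.564 -0.024 -0.24   1.356  0.     1.101] pos [ 0.3176 -0.2008  0.3203] yaw 84.6 F [ 0.2 -0.2 -0.2] M [ 0.025  0.041 -0.024] w 0.0846690332554452
shift mm [380.2 187.3  20.5]
```

carry_out --series '[[[47,23,2],[0,0,-3],85],[[95,47,5],[0,0,-6],85],[[142,70,8],[0,0,-9],85],[[190,94,10],[0,0,-12],85],[[238,117,12],[0,0,-16],85],[[285,140,15],[0,0,-19],85],[[333,164,18],[0,0,-22],85],[[380,187,20],[0,0,-25],85]]'

```text
t: 3.5
position: [0.5421, 0.1566, 0.3001]
orientation: [-0.0, 0.579, 0.815, -0.001]
ft_force: [0.5, -1.8, -0.4]
width: 0.0848
```

carry_out --series '[[[380,187,20],[0,0,-25],85],[[0,0,0],[0,0,0],85]]'

```text
t: 3.75
position: [0.5414, 0.1663, 0.2971]
orientation: [-0.002, 0.573, 0.819, -0.001]
ft_force: [0.8, -2.6, 0.7]
width: 0.0851
```

That first row of the second call was a slip: it started a further shift, and the next row undid it. I'll let the arm settle and check from the side camera.

carry_out --series '[[[0,0,0],[0,0,0],85],[[0,0,0],[0,0,0],85]]'

```text
t: 4.0
position: [0.5413, 0.1552, 0.3007]
orientation: [-0.0, 0.58, 0.815, -0.0]
ft_force: [1.0, 0.2, 0.5]
width: 0.085
```

Run:
```python
from h import *
a=viewer.snapshot("top");b=viewer.snapshot("side")
v=cen(b,"grip_p",(282,247));print(v,atz(b,v,.18).round(4))
# cap top centre from known size: project candidates
to([.54,.16,.163])
for c in((.54,.16),(.542,.157)):
  P=np.array([[c[0]+.021*np.cos(t),c[1]+.021*np.sin(t),z] for z in(.165,.195) for t in np.linspace(0,6.28,40)])
  for s in(a,b):
    u=cv2.projectPoints(P,np.array(s['rvec'],float),np.array(s['tvec'],float),np.array(s['K'],float),None)[0][:,0]
    print(c,u.min(0).round(1),u.max(0).round(1))
    for q in u.astype(int): s['frame'][q[1],q[0]]=(255,0,0) if c[0]==.54 else (0,255,0)
A=a['frame'][150:300,200:350];B=b['frame'][170:320,210:360]
cv2.imwrite('pics/c1.png',cv2.resize(np.hstack([A,B]),(800,400),interpolation=cv2.INTER_NEAREST)[:,:,::-1])
```

```text
[281.2  248.45] [0.5404 0.165  0.18  ]
t 4.15 q [0.28  0.31  0.114 1.374 0.    1.516] pos [0.5415 0.1556 0.3012] yaw 109.2 F [-0.4 -0.3  0.9] M [ 0.01  -0.052 -0.008] w 0.08531737174265525
shift mm [  4.6   0.  138.2]
(0.54, 0.16) [267.1 212.8] [290.  237.3]
(0.54, 0.16) [272.4 236.1] [292.1 258.4]
(0.542, 0.157) [268.7 211.8] [291.5 236.2]
(0.542, 0.157) [272.1 235.1] [291.8 257.4]
```

View pics/c1.png

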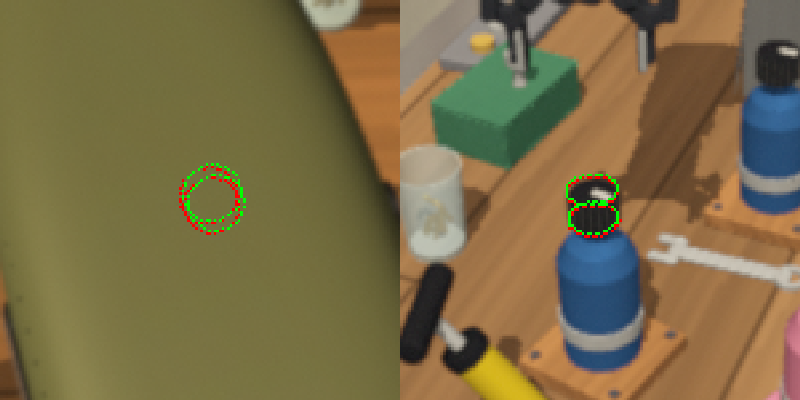

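The crop shows the cap at columns 567–620, rows 176–238. That matches the projected outline for (0.540, 0.160), so I'll descend gently.

carry_out --series '[[[5,0,30],[0,0,0],85],[[5,0,60],[0,0,0],85],[[5,0,85],[0,0,0],85],[[5,0,105],[0,0,0],85],[[5,0,120],[0,0,0],85],[[5,0,130],[0,0,0],85],[[5,0,137],[0,0,0],85],[[5,0,137],[0,0,0],85]]'

```text
t: 5.15
position: [0.5395, 0.161, 0.1641]
orientation: [-0.0, 0.579, 0.815, -0.0]
ft_force: [-0.4, -0.6, 0.1]
width: 0.0851
```

Run:
```python
from h import *
b=viewer.snapshot("side");to([.54,.161,.163])
cv2.imwrite('pics/c2.png',cv2.resize(b['frame'][190:310,210:360],(750,600))[:,:,::-1])
```

```text
t 5.2 q [ 0.29   0.36  -0.171  1.039  0.     1.525] pos [0.5398 0.1611 0.1646] yaw 109.3 F [-0.2  0.1  0.2] M [ 0.014 -0.018 -0.006] w 0.08503487864715632
shift mm [-0.2  0.2  1.6]
```

View pics/c2.png

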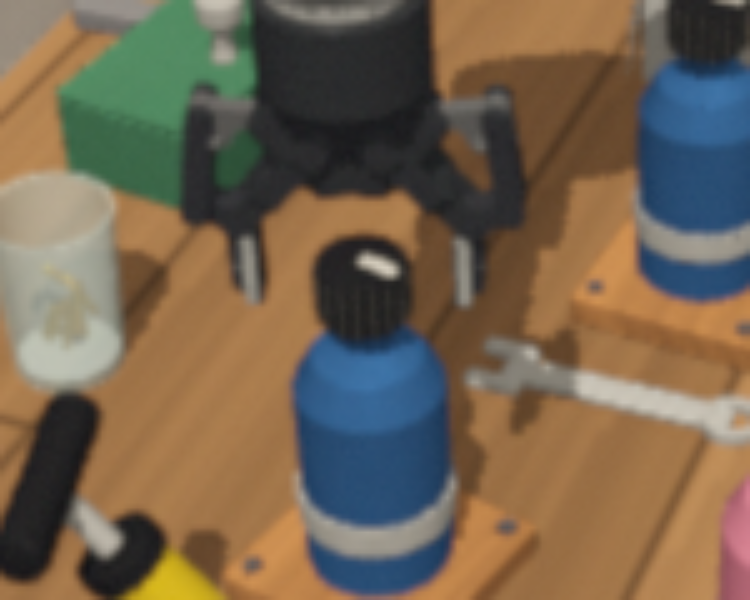

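The cap at (362,290) sits between the two pads at (248,265) and (465,270). I'll close with 40 N.

carry_out --series '[[[0,0,0],[0,0,0],60],[[0,0,0],[0,0,0],45],[[0,0,0],[0,0,0],36],[[0,0,0],[0,0,0],36],[[0,0,0],[0,0,0],36],[[0,0,0],[0,0,0],36]]' --grip_force 40

```text
t: 5.95
position: [0.539, 0.1608, 0.165]
orientation: [-0.0, 0.579, 0.815, -0.0]
ft_force: [-3.1, -0.7, 5.4]
width: 0.0411
```

```bash
python3 -c "
from h import *
to([.54,.161,.163])"
```

```text
t 5.95 q [ 0.29   0.359 -0.172  1.041 -0.     1.525] pos [0.539  0.1608 0.165 ] yaw 109.3 F [-3.1 -0.7  5.4] M [-0.227  0.671 -0.008] w 0.04113528761021597
shift mm [-0.2  1.   2. ]
```

carry_out --series '[[[0,0,0],[0,0,-2],36],[[0,0,0],[0,0,-4],36],[[0,0,0],[0,0,-6],36],[[0,0,0],[0,0,-6],36]]'

```text
t: 6.45
position: [0.5384, 0.1616, 0.1649]
orientation: [-0.001, 0.536, 0.844, 0.0]
ft_force: [-5.1, 0.2, 5.7]
width: 0.041
```

```bash
python3 -c "
from h import *
to([.54,.161,.163])"
```

```text
t 6.45 q [ 0.29   0.359 -0.172  1.041  0.002  1.422] pos [0.5384 0.1616 0.1649] yaw 115.2 F [-5.1  0.2  5.7] M [ 0.26   0.917 -0.539] w 0.040958491877115456
shift mm [-1.2  1.2  1.9]
```

After 6° counter-clockwise the moment is −0.54 N·m, so the cap doesn't give that way. I'll try the other way.

carry_out --series '[[[0,0,0],[0,0,3],36],[[0,0,0],[0,0,6],36],[[0,0,0],[0,0,9],36],[[0,0,0],[0,0,12],36],[[0,0,0],[0,0,15],36],[[0,0,0],[0,0,18],36],[[0,0,0],[0,0,18],36]]'

```text
t: 7.32
position: [0.5393, 0.1619, 0.1649]
orientation: [-0.001, 0.661, 0.751, 0.001]
ft_force: [-3.1, 2.1, 6.9]
width: 0.0412
```

```bash
python3 -c "
from h import *
to([.54,.161,.163])"
```

```text
t 7.325 q [ 0.291  0.359 -0.171  1.04   0.002  1.734] pos [0.5393 0.1619 0.1649] yaw 97.3 F [-3.1  2.1  6.9] M [ 0.437  0.683 -0.091] w 0.04117736748340325
shift mm [-1.   0.6  1.9]
```

The moment is now low (0.09), so the cap is following clockwise and has a left-hand thread. I'll carry on.

carry_out --series '[[[0,0,0],[0,0,8],36],[[0,0,0],[0,0,16],36],[[0,0,0],[0,0,24],36],[[0,0,0],[0,0,32],36],[[0,0,0],[0,0,40],36],[[0,0,0],[0,0,48],36],[[0,0,0],[0,0,56],36],[[0,0,0],[0,0,62],36]]'

```text
t: 8.32
position: [0.5423, 0.1606, 0.1649]
orientation: [0.001, 0.953, 0.301, 0.002]
ft_force: [4.3, -2.0, 0.8]
width: 0.0409
```

```bash
python3 -c "
from h import *
to([.54,.161,.163])"
```

```text
t 8.325 q [ 0.289  0.36  -0.17   1.036 -0.003  2.819] pos [0.5423 0.1606 0.1649] yaw 35.1 F [ 4.3 -2.   0.8] M [-0.189 -0.728  0.139] w 0.04092521047569966
shift mm [-1.7 -1.7  1.9]
```

carry_out --series '[[[0,0,0],[0,0,0],36],[[0,0,0],[0,0,0],36],[[0,0,0],[0,0,0],60],[[0,0,0],[0,0,0],85],[[0,0,0],[0,0,0],85],[[0,0,0],[0,0,0],85],[[0,0,0],[0,0,0],85]]'

```text
t: 9.2
position: [0.5394, 0.1611, 0.1643]
orientation: [-0.0, 0.953, 0.303, -0.0]
ft_force: [-0.2, -0.3, 0.0]
width: 0.0849
```

carry_out --series '[[[0,0,-15],[0,0,0],85],[[0,0,-40],[0,0,0],85],[[0,0,-80],[0,0,0],85],[[0,0,-120],[0,0,0],85],[[0,0,-120],[0,0,0],85],[[0,0,-120],[0,0,0],85]]'

```text
t: 9.95
position: [0.5396, 0.1611, 0.2848]
orientation: [0.0, 0.953, 0.303, 0.0]
ft_force: [-1.0, -0.1, -0.4]
width: 0.0851
```

Run:
```python
from h import *
b=viewer.snapshot("side");to([.54,.161,.163])
cv2.imwrite('pics/c3.png',cv2.resize(b['frame'][190:310,210:360],(750,600))[:,:,::-1])
```

```text
t 10.0 q [0.29  0.311 0.071 1.332 0.    2.816] pos [0.5391 0.1609 0.2839] yaw 35.3 F [ 0.7 -1.2 -0.1] M [ 0.015 -0.003  0.09 ] w 0.08518716729709698
shift mm [  0.9   0.5 120.9]
```

View pics/c3.png

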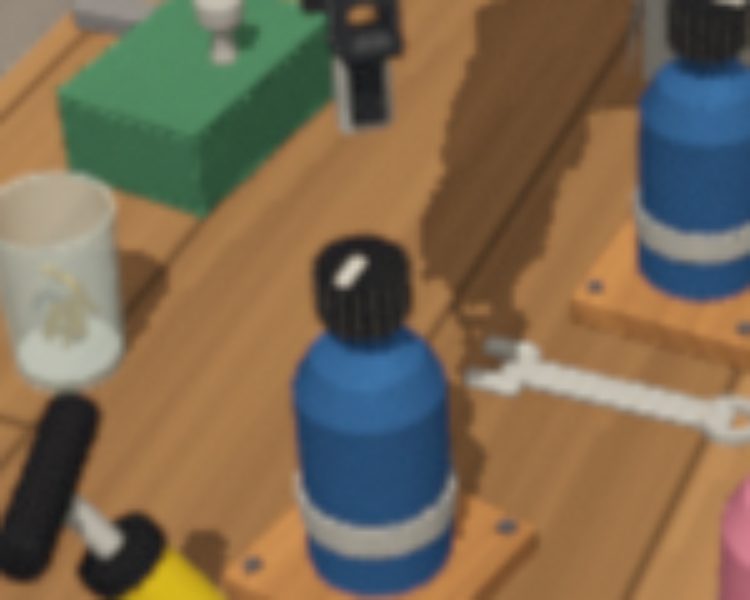

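The pointer has moved from (380,265) to (350,270) in the crop. I'll measure its turn in the cap plane.

Run:
```python
from h import *
b=viewer.snapshot("side"); c=np.array([.54,.161])
old=cv2.imread('pics/side1.png')[:,:,::-1]
for im in(old,b['frame']):
    sub=im[237:250,271:294].astype(float).mean(2); w=np.clip(sub-90,0,None); v,u=np.nonzero(w)
    P=np.array([atz(b,(x+271,y+237),.195)[:2] for x,y in zip(u,v)]); k=w[v,u]
    m=np.average(P,axis=0,weights=k); E=np.linalg.eigh(np.cov(P.T,aweights=k))[1][:,1]
    if E@(m-c)<0:E=-E
    print(len(k),m.round(4),'centroid ang',np.degrees(np.arctan2(*(m-c)[::-1])).round(1),'axis ang',np.degrees(np.arctan2(E[1],E[0])).round(1))
to([.54,.16,.3])
```

```text
85 [0.5368 0.1588] centroid ang -145.2 axis ang -172.4
87 [0.5432 0.1635] centroid ang 37.7 axis ang 19.9
t 10.05 q [0.29  0.312 0.071 1.332 0.    2.816] pos [0.5389 0.1608 0.2834] yaw 35.3 F [-0.2 -0.4  0.1] M [ 0.003 -0.009 -0.038] w 0.08510025299025595
shift mm [  0.4   1.3 -16.6]
```

Run:
```python
from h import *
b=viewer.snapshot("side"); c=np.array([.54,.161])
old=cv2.imread('pics/side1.png')[:,:,::-1]
for im in(old,b['frame']):
    Q=[]
    for y in range(234,256):
        for x in range(268,298):
            p=atz(b,(x,y),.195)[:2]; f=im[y,x].astype(float)
            if np.hypot(*(p-c))<.018 and f.mean()>80: Q.append([*(p-c),f.mean()-80])
    Q=np.array(Q); m=np.average(Q[:,:2],axis=0,weights=Q[:,2]); E=np.linalg.eigh(np.cov(Q[:,:2].T,aweights=Q[:,2]))[1][:,1]
    if E@m<0:E=-E
    print(len(Q),m.round(4),np.degrees(np.arctan2(m[1],m[0])).round(1),np.degrees(np.arctan2(E[1],E[0])).round(1))
```

```text
32 [-0.008  -0.0008] -174.1 163.1
28 [0.002  0.0069] 74.0 90.6
```

The pointer axis went from 163° to 91°, about 72° clockwise. That agrees with the wrist's turn of roughly 74–80° and is well above 52°. The arm is clear of everything, so I'm handing in.

```bash
python3 -c "
from h import *
print(manip.hand_in())"
```

```text
the job is handed in; nothing more can be done
None
```

The cap on the blue tank next to the yellow pump is loosened by about 72° (1.27 rad), against the 60° you asked for. I released it, raised the arm clear and handed the job in at about 10 s; the hand-in gives no verdict.

- **Direction:** I gripped the cap at 40 N and tried counter-clockwise first. It did not give: the moment reached 0.54 N·m after 6°. Turned clockwise, it followed at about 0.1 N·m, so this tank has the left-hand thread.
- **Turn achieved:** The wrist turned about 80° clockwise from where the cap would not budge, or 74° from the grip angle. The direction of the pointer line in the side view gave 72°.
- **Checks that disagreed:** A cruder check from the pointer's centre gave 112°, which I discounted: it is very sensitive to where the cap's centre is taken to be, and the cap stops at 92°. My first pointer measurement was spoiled by background pixels and I redid it.
- **The rest of the scene:** The last picture showed the tumbler standing. I never went near the other tank's cap. The gripper was open and clear, about 9 cm above the cap, with no contact force.
- **A slip on the way:** One row of a move called for extra travel above the tanks, and the next row undid it. It had no effect.

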